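# Hang a shelf bracket in a slotted rack and press it down until it locks

### The arm

A 6-joint arm with a two-finger parallel gripper is mounted at the origin on the work surface. World frame = base frame: x ahead of the robot, y to its left, z up, the work surface at z = 0. Lengths are in mm, angles in degrees, forces in N, time in s.
With the tool pointing down it reaches from about 350 to 850 mm from the base axis. Payload 8.1 kg.
Tool frame: the origin (TCP) lies at the very end of the fingers, on their centre line; the grasp point (between the pads) lies 19 mm behind it; z points along the fingers, y is the direction in which the jaws open and shut (so a half turn about z gives the same grasp; the last joint's range is limited). The gripper opens to 85 mm and grips with 20 to 120 N. Pads are 22 mm wide; open, the fingers measure 114 mm over their backs; the gripper's body (76 mm by 85 mm) begins 54 mm behind the grasp point. The pads swing forward as they close: fully open they stand 13 mm farther back than shut.
Start: joints at [65.695, 7.471, 85.268, -0, 87.261, -4.893], TCP at [199.392, 565.905, 231.292] pointing down, gripper open.
Joint ranges: [-169.43, 169.43], [-51.17, 129.36], [1.28, 143.12], [-76.62, 256.62], [0, 156.53], [-152.29, 152.29]. Speed limits (degrees/s): [136.94, 136.94, 159.86, 180, 180, 180].

### API

Orientations are given as [roll, pitch, yaw] about the fixed x, y, z axes, in that order (R = Rz(yaw) Ry(pitch) Rx(roll)).
In Python, from bench import r, eyes gives the robot as it stands. The module is installed in compiled form; this text tells all that it offers.
- The arm moves only by the tool play_rows, never from a script. Its argument "deltas" is a list of rows, each a list of 3 entries, a list of its own where there are three numbers: the shift along the tool's x, y, z in m, then the turn, a rotation vector about the tool's x, y, z in rad, then the closure, from 0 (fully open) to 1 (shut). A call has 1 to 8 rows; each row shifts and turns the pose as measured when the row begins, along the tool's axes as they then stand; what a row does not reach is not made up. A row lasts 1/8 s, in which the tool goes at most 62.5 mm and 10.7 degrees, less where a joint would pass 70% of its speed; a pose out of reach is approached as far as the arm can. A call with a gripper value outside its range is refused whole. The fingers move at their own pace and stop on an object; "force" is the grip in N (left out, the last holds). Time passes only in rows, so rows that do not move let the fingers close. It gives the time, the measured TCP pose, the force and the opening at its end, in the units of the state.
- r.sense(): the state, without advancing time (a new reading comes with each control period).
- eyes.snapshot(name): name is "side" or "top"; returns the picture (480x640x3 uint8, red, green, blue); there is no depth.
- eyes.get_calibration(name): a dict with "mtx" (3x3 intrinsics, pixels), "R" (3x3) and "t" (3): a world point X has camera coordinates R X + t. Camera axes: x right, y down, z forward; pixel columns grow to the right and rows downward; lengths in mm; the calibration is good to about 2 mm. A picture is of the moment at which its call begins. get_calibration takes no time and is no camera call.
- r.hand_in(): hands the job in, once; it reports no verdict.
The state is a dict: "time": time; "joint_pos": joint angles; "qd": joint speeds; "joint_efforts": joint torques, N m; "tool_pos": TCP position; "tcp_rot": TCP orientation; "ft_force": force on the tool from outside, world axes, zero at the start; "wrist_torque": the same for the moment, N m; "finger_gap": finger opening in mm.
Only numpy, scipy, OpenCV 4.12 (cv2) and the standard library are available. Lean on these libraries where they do the work, as an engineer would, in place of code of your own. Each camera call takes 0.05 s, during which the arm holds its last target. There are 200 camera calls.

### The job

Pick up the aluminium shelf bracket, hook its two rear tabs into the two slots in the blue front of the small bench rack, and press it down until it is fully home and the red spring catches on both sides have snapped over the tabs; then let go of it. Feel your way: the slotted channels are clamped a little higher or lower each time, so press firmly but never force it, and leave the oil bottle, screwdriver and profile offcut alone.

Things in the scene. Friction and masses are not known exactly. Their poses are not given: they have to be found in the camera images.
- shelf_grip (a point): Grip point of the loose bracket, an aluminium L-section, 0.3 to 0.5 kg, 200 mm long (y). Its upright web, 12 thick (x) and 66 high, is gripped from above across the thickness. Point: middle of web, 42 above its underside. A 6 thick ledge at the bottom runs 50 to the front (-x): keep fingertips above it. Starts standing on the bench. Axes: x backwards to the tabs, y along, z up.
- tab_a (a point): Steel hook tab behind the web at bracket y = +85 mm; 8 wide. A neck 12 high (underside 14 below the grip point's height) runs 13 back from the web; from its last 6 a lip turns down 12 farther, leaving a 7 gap between web and lip for the rack's 4 thick plate. Point: on the web's rear face, at the neck's underside.
- tab_b (a point): The same tab at bracket y = -85 mm.
- rack: Fixed bench rack, grey base 130 x 230 x 12 mm, two posts carrying two blue slotted channels. Origin at bench height, mid-way, in the plane of the channels' front faces; x points back into the rack, y along the row, z up. The front (-x) looks away from the robot; the bracket comes in from there with its axes parallel to the rack's. |y| below 60 mm is open between the channels for a finger.
- slot_a (a point): Nominal slot bottom at rack y = +85 mm, on the front face, 115 above the bench. Slot 14 wide, 60 high, in a plate 40 wide, 4 thick (6 more above the slot), hollow behind. Both channels together are really clamped up to 13 mm higher or lower than this point tells. With the bracket home, its tab point is 2.5 above the true slot bottom; tabs enter centrally with it 32 above.
- slot_b (a point): The same at rack y = -85 mm. In each slot a brass spring seat stands 5 above the slot bottom (3.6 N each at first touch, 8.1 N fully down), then a hard stop. Tabs going in push back red spring catches behind the plates (2 to 3 N each); in the last 2.5 mm before the hard stop these snap forward over the necks. Locking takes about 12 N; stop by 25 N, well over 40 N harms it.
- seat_a (a joint): Press-down of the brass spring seat in the slot at rack y = +85, m: 0 = up and free, 0.005 = fully down; about 0.0025 when the bracket is locked. Unlocked, the seats lift the bracket back up.
- seat_b (a joint): The same for the slot at rack y = -85.
- catch_a (a joint): Red spring catch behind the slot at rack y = +85, m: 0 = forward (free, or snapped over a locked tab), about 0.007 = pushed back by a tab that is in the slot but not locked.
- catch_b (a joint): The same for the slot at rack y = -85.
- shelf: The same bracket, origin at the underside of the web, 42 below the grip point; same axes.
- oil: Bystander: blue bottle, 40 across, 75 high, origin at its underside. Leave it alone.
- driver: Bystander: orange screwdriver lying on the bench, 160 long. Leave it alone.
- offcut: Bystander: aluminium profile offcut 80 x 30 x 30, origin at its underside. Leave it alone.
Things that resemble listed ones, but are neither listed nor needed, are in the scene too. What is meant by the shelf is not green or pink, and is the larger of those in its own colour.

How it is judged:
By the outcome, as a careful person would: the job done as asked, in the order asked, and still so for the second after the job is handed in, with the robot touching nothing.
It also fails if it takes over 42 s, if anything falls off the work surface, if the arm or the gripper's body presses on something with over 40 N, if the wrist force passes 120 N, or if a joint passes its speed limit or range.

## Working session

There is one attempt and no reset: what is moved stays moved. The work goes in short steps, Python scripts to look and compute and a tool call to move; the robot and the scene stay as the last step left them, time stands still between calls to the robot, and variables do not carry over. Pictures are saved under pics/ and viewed, about 8 in all and at most 12, crops included, and the job is handed in when it is done.

Besides the shell and the picture viewer there is one more tool, called by a JSON object that holds its "op" and its "data", one argument or row to a line. play_rows: Moves the arm, as the interface text tells. Its arguments: {"type":"object","properties":{"deltas":{"type":"array"},"force":{"type":"number"}},"required":["deltas"]}

```bash
mkdir -p pics; python3 - <<'E'
from bench import r,eyes
import cv2
for n in("side","top"):
    cv2.imwrite(f"pics/{n}1.png",eyes.snapshot(n)[:,:,::-1])
    c=eyes.get_calibration(n);print(n,c)
print(r.sense())
E
```

```text
side {'mtx': array([[573.30422209,   0.        , 317.33244084],
       [  0.        , 573.30422209, 250.15083687],
       [  0.        ,   0.        ,   1.        ]]), 'R': array([[ 0.98690924, -0.16095393,  0.01019724],
       [-0.09042771, -0.60460641, -0.7913747 ],
       [ 0.13354019,  0.78009289, -0.61124634]]), 't': array([-544.85506713,  100.04472087, 1341.50425489])}
top {'mtx': array([[565.36029111,   0.        , 314.28199751],
       [  0.        , 565.36029111, 239.45297341],
       [  0.        ,   0.        ,   1.        ]]), 'R': array([[-0.02057131, -0.99965178, -0.01652689],
       [-0.98757579,  0.02289308, -0.15546694],
       [ 0.15579116,  0.01312339, -0.98770284]]), 't': array([ -54.93954344,  569.96697105, 1287.50626379])}
{'time': 0.1, 'joint_pos': array([ 6.56946269e+01,  7.51065184e+00,  8.53234593e+01, -1.72397661e-04,
        8.72628153e+01, -4.89405171e+00]), 'qd': array([-0.0807453 , -0.03002767, -0.09820671,  0.00169004, -0.00791852,
       -0.0638801 ]), 'joint_efforts': array([ 6.18639515e-04, -5.70948887e+01, -5.01942551e+01, -2.57815909e-04,
        8.10526282e-03,  8.01148963e-05]), 'tool_pos': array([199.18995617, 565.43657019, 230.3466694 ]), 'tcp_rot': array([-1.79903412e+02, -8.09757066e-03,  1.60588680e+02]), 'ft_force': array([ 0.28779322, -0.38136046,  0.35285732]), 'wrist_torque': array([ 0.02295901, -0.01000916,  0.00893661]), 'finger_gap': 85.38359986984096}
```

View pics/side1.png

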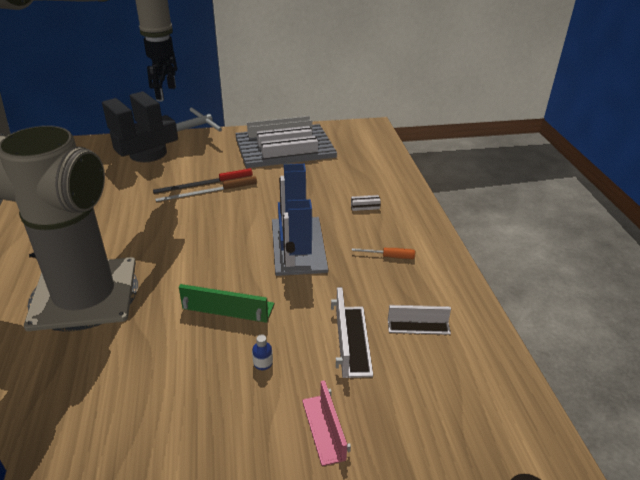

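View pics/top1.png

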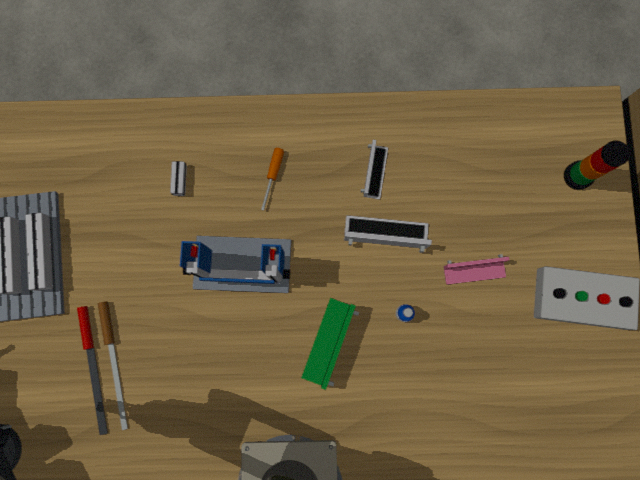

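The shelf could be any of four brackets in the top view: green (330,343), pink (476,270), small aluminium (376,170) or large aluminium (387,232). I choose the large aluminium one. Next are close crops of it and the rack.

```bash
python3 - <<'E'
import cv2,numpy as np
t=cv2.imread("pics/top1.png");s=cv2.imread("pics/side1.png")
a=cv2.resize(t[195:305,170:440],None,fx=2.96,fy=2.96,interpolation=cv2.INTER_CUBIC)
cv2.imwrite("pics/tc.png",a)
b=cv2.resize(s[155:385,255:385],None,fx=2.6,fy=2.6,interpolation=cv2.INTER_CUBIC)
cv2.imwrite("pics/sc.png",b)
E
```

```text
(no output)
```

View pics/tc.png

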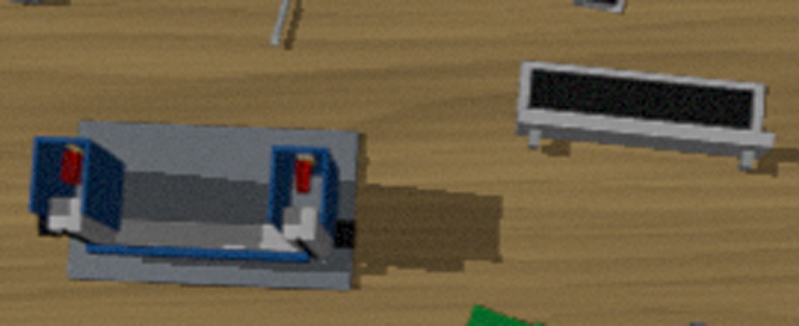

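View pics/sc.png

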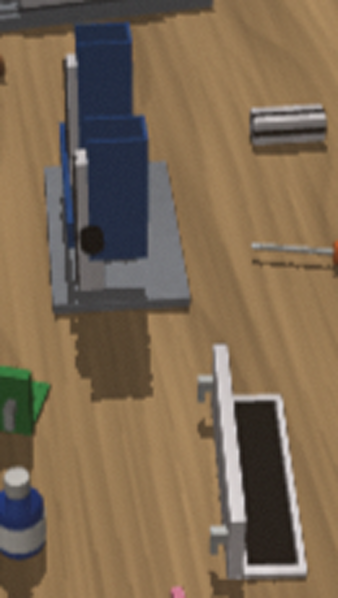

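The top crop shows the large aluminium bracket spanning (520,62)–(773,147), with its tabs toward the robot. The rack's channel rims are at (33–88,138) and (272–328,148), with the fronts facing +x. Next is one enlarged side crop for the fit.

```bash
python3 - <<'E'
import cv2,numpy as np
s=cv2.imread("pics/side1.png")
f=lambda a:cv2.resize(a,None,fx=5,fy=5,interpolation=cv2.INTER_CUBIC)
a=f(s[160:280,262:334]);b=f(s[275:385,320:380])
b=cv2.copyMakeBorder(b,0,50,0,0,cv2.BORDER_CONSTANT)
cv2.imwrite("pics/sc2.png",np.hstack([a,b]))
E
```

```text
(no output)
```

View pics/sc2.png

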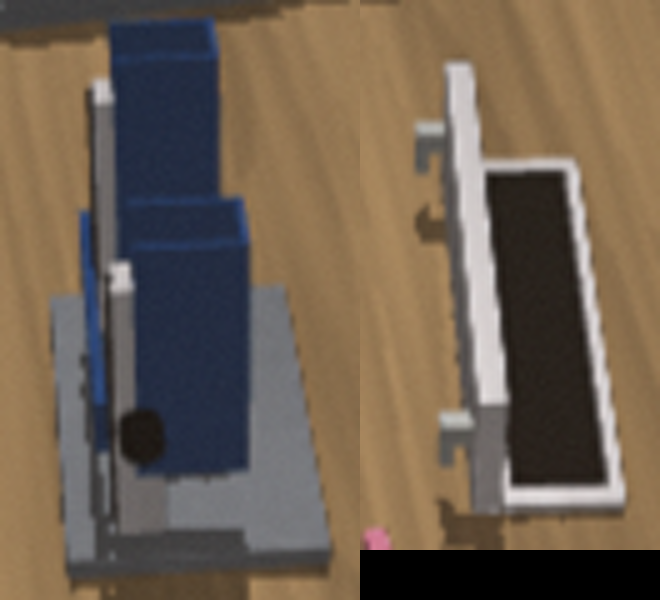

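```bash
cat > fit.py <<'E'
import numpy as np
from scipy.optimize import least_squares
from bench import eyes
C={n:eyes.get_calibration(n) for n in("side","top")}
def proj(n,X):
    c=C[n];p=(np.atleast_2d(X)@c["R"].T+c["t"])@c["mtx"].T
    return p[:,:2]/p[:,2:]
T=lambda u,v:("top",(u/2.96+170,v/2.96+195))
S=lambda u,v:("side",(u/5+262,v/5+160))
B=lambda u,v:("side",((u-360)/5+320,v/5+275))
def W(p,L):  # body pose x,y,yaw -> world
    a=np.deg2rad(p[2]);c,s=np.cos(a),np.sin(a)
    return np.array([p[0]+c*L[0]-s*L[1],p[1]+s*L[0]+c*L[1],L[2]])
def fit(obs,p0,loc):
    f=lambda p:np.concatenate([proj(o[0],W(p,loc(l,p)))[0]-o[1] for o,l in obs])
    q=least_squares(f,p0,loss="soft_l1",x_scale=[10,10,1]+[5]*(len(p0)-3))
    return q.x,f(q.x).reshape(-1,2).round(1).tolist()
E
python3 - <<'E'
from fit import *
b=[(T(520,62),(-56,-100,6)),(T(765,85),(-56,100,6)),(T(534,148),(19,-85,16)),(T(748,170),(19,85,16)),
(T(517,123),(6,-100,66)),(T(774,135),(6,100,66)),
(B(445,64),(6,-100,66)),(B(472,63),(-6,-100,66)),(B(507,403),(-6,100,66)),(B(474,404),(6,100,66)),(B(473,512),(6,100,0)),(B(576,158),(-56,-100,6)),(B(625,500),(-56,100,6))]
print(*fit(b,[600,-200,180.],lambda l,p:l))
k=[(S(249,240),(0,105)),(S(240,199),(0,65)),(S(217,54),(0,-65)),(S(212,20),(0,-105)),
(T(33,138),(0,-105)),(T(88,138),(0,-65)),(T(272,147),(0,65)),(T(328,149),(0,105))]
base=[(T(80,122),(0,-115)),(T(358,131),(0,115)),(T(350,290),(130,115)),(T(68,278),(130,-115)),
(S(285,286),(0,-115)),(S(330,548),(0,115)),(S(67,567),(130,115)),(S(52,297),(130,-115))]
obs=[(o,l+('c',)) for o,l in k]+[(o,l+('b',)) for o,l in base]
print(*fit(obs,[500,100,180.,181,-30],lambda l,p:(l[0],l[1],p[3]) if l[2]=='c' else (l[0]+p[4],l[1],12)))
E
```

```text
[ 565.28448998 -240.61406821  173.02636541] [[1.4, -0.9], [0.8, -0.8], [0.2, 0.3], [-1.2, -0.2], [1.0, -0.5], [0.7, 3.9], [-0.5, -0.9], [-0.5, -0.8], [0.2, -0.5], [0.6, -0.6], [-0.5, 0.2], [-0.3, -0.5], [0.1, -0.1]]
[543.08453172 105.69661167 176.40767163 183.55707487 -40.66079837] [[-0.5, 0.6], [-0.2, -0.7], [-0.2, 0.3], [-0.5, -0.7], [0.8, -0.6], [1.0, 0.2], [0.2, -0.4], [0.3, -0.4], [-0.4, -1.1], [0.4, -0.4], [0.5, -0.2], [-0.4, -0.1], [-0.5, -1.3], [-0.0, -0.9], [-0.6, -1.7], [-1.0, -1.3]]
```

```bash
cat > plan.py <<'E'
import numpy as np,json
from bench import r
from scipy.spatial.transform import Rotation as R
def plan(x,y,z,yaw,n,clo,tilt=(180,0)):
    s=r.sense();p=np.array(s["tool_pos"]);q=R.from_euler("xyz",s["tcp_rot"],degrees=True)
    g=R.from_euler("xyz",[*tilt,yaw],degrees=True);w=(q.inv()*g).as_rotvec();d=(np.array([x,y,z])-p)/n
    rows=[]
    for i in range(n):
        rows.append([[round(v,4) for v in q.inv().apply(d)/1000],[round(v,4) for v in w/n],clo]);q=q*R.from_rotvec(w/n)
    print("dist/row",np.linalg.norm(d).round(1),"deg/row",np.rad2deg(np.linalg.norm(w))/n);print(json.dumps(rows))
E
python3 -c "
from plan import *
plan(565,-241,130,83,16,0.0)"
```

```text
dist/row 55.7 deg/row 4.849296122397553
[[[-0.0383, -0.0399, 0.0063], [-0.0001, 0.0001, 0.0846], 0.0], [[-0.0416, -0.0365, 0.0063], [-0.0001, 0.0001, 0.0846], 0.0], [[-0.0445, -0.0329, 0.0063], [-0.0001, 0.0001, 0.0846], 0.0], [[-0.0471, -0.029, 0.0063], [-0.0001, 0.0001, 0.0846], 0.0], [[-0.0494, -0.0249, 0.0063], [-0.0001, 0.0001, 0.0846], 0.0], [[-0.0513, -0.0207, 0.0063], [-0.0001, 0.0001, 0.0846], 0.0], [[-0.0529, -0.0163, 0.0063], [-0.0001, 0.0001, 0.0846], 0.0], [[-0.0541, -0.0117, 0.0063], [-0.0001, 0.0001, 0.0846], 0.0], [[-0.0549, -0.0071, 0.0063], [-0.0001, 0.0001, 0.0846], 0.0], [[-0.0553, -0.0025, 0.0063], [-0.0001, 0.0001, 0.0846], 0.0], [[-0.0553, 0.0022, 0.0063], [-0.0001, 0.0001, 0.0846], 0.0], [[-0.0549, 0.0069, 0.0063], [-0.0001, 0.0001, 0.0846], 0.0], [[-0.0541, 0.0115, 0.0063], [-0.0001, 0.0001, 0.0846], 0.0], [[-0.053, 0.016, 0.0063], [-0.0001, 0.0001, 0.0846], 0.0], [[-0.0514, 0.0205, 0.0063], [-0.0001, 0.0001, 0.0846], 0.0], [[-0.0495, 0.0247, 0.0063], [-0.0001, 0.0001, 0.0846], 0.0]]
```

{"op": "play_rows", "data": {
  "deltas": [
    [[-0.038,-0.04,0],[0,0,0.085],0],
    [[-0.042,-0.0365,0],[0,0,0.085],0],
    [[-0.0445,-0.033,0],[0,0,0.085],0],
    [[-0.047,-0.029,0],[0,0,0.085],0],
    [[-0.049,-0.025,0],[0,0,0.085],0],
    [[-0.051,-0.021,0],[0,0,0.085],0],
    [[-0.053,-0.016,0],[0,0,0.085],0],
    [[-0.054,-0.012,0],[0,0,0.085],0]
  ]
}}

```text
time: 1.1
tool_pos: [379.2, 150.4, 226.9]
tcp_rot: [-179.6, 0.2, 120.8]
ft_force: [1.2, -0.2, 0.5]
finger_gap: 85.1
```

```bash
python3 -c "
from plan import *
plan(565,-241,130,83,8,0.0)"
```

```text
dist/row 55.5 deg/row 4.727569610640036
[[[-0.0539, -0.005, 0.0123], [-0.0006, 0.0007, 0.0825], 0.0], [[-0.0541, -0.0006, 0.0123], [-0.0006, 0.0007, 0.0825], 0.0], [[-0.054, 0.0039, 0.0123], [-0.0006, 0.0007, 0.0825], 0.0], [[-0.0535, 0.0083, 0.0122], [-0.0006, 0.0007, 0.0825], 0.0], [[-0.0526, 0.0127, 0.0122], [-0.0006, 0.0007, 0.0825], 0.0], [[-0.0514, 0.0169, 0.0122], [-0.0006, 0.0007, 0.0825], 0.0], [[-0.0499, 0.0211, 0.0121], [-0.0006, 0.0007, 0.0825], 0.0], [[-0.048, 0.0252, 0.0121], [-0.0006, 0.0007, 0.0825], 0.0]]
```

{"op": "play_rows", "data": {
  "deltas": [
    [[-0.054,-0.005,0],[-0.0006,0.0007,0.0825],0],
    [[-0.054,-0.0005,0],[-0.0006,0.0007,0.0825],0],
    [[-0.054,0.004,0],[-0.0006,0.0007,0.0825],0],
    [[-0.0535,0.008,0.0195],[-0.0006,0.0007,0.0825],0],
    [[-0.0525,0.0125,0.0195],[-0.0006,0.0007,0.0825],0],
    [[-0.0515,0.017,0.0195],[-0.0006,0.0007,0.0825],0],
    [[-0.05,0.021,0.0195],[-0.0006,0.0007,0.0825],0],
    [[-0.048,0.025,0.0195],[-0.0006,0.0007,0.0825],0]
  ]
}}

```text
time: 2.1
tool_pos: [564.7, -257.6, 127.9]
tcp_rot: [179.8, -0.1, 81.6]
ft_force: [0.7, 0.0, 0.6]
finger_gap: 85.2
```

```bash
python3 -c "
from plan import *
plan(565,-241,25,83,5,0.0)"
```

```text
dist/row 20.8 deg/row 0.2820235712652999
[[[0.0033, -0.0005, 0.0206], [0.0008, -0.0003, -0.0048], 0.0], [[0.0033, -0.0005, 0.0206], [0.0008, -0.0003, -0.0048], 0.0], [[0.0033, -0.0004, 0.0206], [0.0008, -0.0003, -0.0048], 0.0], [[0.0033, -0.0004, 0.0206], [0.0008, -0.0003, -0.0048], 0.0], [[0.0033, -0.0004, 0.0206], [0.0008, -0.0003, -0.0048], 0.0]]
```

{"op": "play_rows", "data": {
  "deltas": [
    [[0.0035,-0.0005,0.02],[0.001,0,-0.005],0],
    [[0.0035,-0.0005,0.02],[0.001,0,-0.005],0],
    [[0.0035,-0.0005,0.02],[0.001,0,-0.005],0],
    [[0.0035,-0.0005,0.02],[0.001,0,-0.005],0],
    [[0.0035,0,0.02],[0,0,-0.005],0],
    [[0,0,0],[0,0,0],0]
  ]
}}

```text
time: 2.85
tool_pos: [562.7, -237.8, 18.3]
tcp_rot: [-179.6, -0.2, 83.1]
ft_force: [-1.0, -0.3, -0.1]
finger_gap: 85.3
```

```bash
python3 - <<'E'
from plan import *
plan(565,-241,25,83,1,0.0)
from bench import eyes
import cv2
cv2.imwrite("pics/s2.png",cv2.resize(eyes.snapshot("side")[250:400,300:440,::-1],None,fx=4,fy=4,interpolation=cv2.INTER_CUBIC))
E
```

```text
dist/row 7.8 deg/row 0.4342948529508791
[[[-0.0029, 0.0027, -0.0067], [-0.0063, -0.0038, 0.0018], 0.0]]
```

View pics/s2.png

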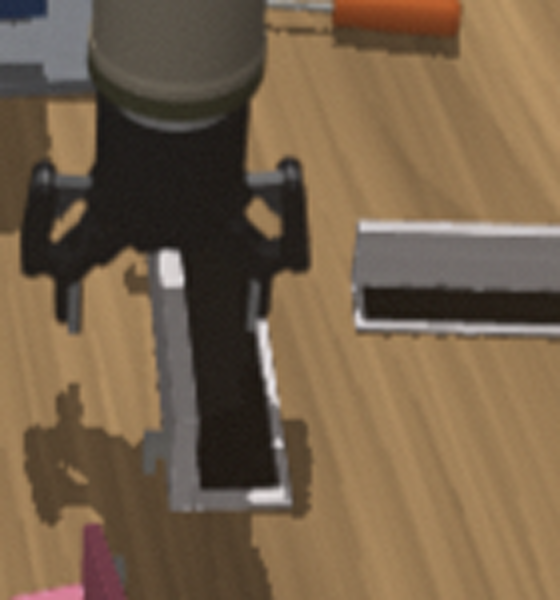

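The fingers straddle the web at crop (170,270), roughly centred. I'll correct the pose slightly and grip.

{"op": "play_rows", "data": {
  "deltas": [
    [[-0.003,0.0025,-0.0065],[-0.006,-0.004,0.002],0],
    [[0,0,0],[0,0,0],1],
    [[0,0,0],[0,0,0],1],
    [[0,0,0],[0,0,0],1],
    [[0,0,0],[0,0,0],1],
    [[0,0,0],[0,0,0],1],
    [[0,0,0],[0,0,0],1]
  ],
  "force": 90
}}

```text
time: 3.78
tool_pos: [568.4, -243.9, 30.8]
tcp_rot: [179.5, 0.2, 82.9]
ft_force: [-0.5, -0.3, 0.7]
finger_gap: 10.8
```

{"op": "play_rows", "data": {
  "deltas": [
    [[0,0,0],[0,0,0],1],
    [[0,0,-0.02],[0,0,0],1],
    [[0,0,-0.03],[0,0,0],1],
    [[0,0,-0.03],[0,0,0],1],
    [[0,0,0],[0,0,0],1]
  ]
}}

```text
time: 4.4
tool_pos: [566.5, -242.7, 113.7]
tcp_rot: [179.7, 0.1, 82.9]
ft_force: [-0.8, 0.1, -3.2]
finger_gap: 11.0
```

```bash
python3 - <<'E'
from bench import r
for i in range(3):
    s=r.sense();print(s["time"],s["tool_pos"],s["tcp_rot"],s["ft_force"],s["wrist_torque"],s["finger_gap"])
E
```

```text
4.4 [ 566.51415521 -242.73586253  113.72944691] [1.79717758e+02 1.45831776e-01 8.29411672e+01] [-0.81199643  0.12987554 -3.1805919 ] [-0.01473321 -0.01403716 -0.02576271] 10.990444849813292
4.4 [ 566.51415521 -242.73586253  113.72944691] [1.79717758e+02 1.45831776e-01 8.29411672e+01] [-0.81199643  0.12987554 -3.1805919 ] [-0.01473321 -0.01403716 -0.02576271] 10.990444849813292
4.4 [ 566.51415521 -242.73586253  113.72944691] [1.79717758e+02 1.45831776e-01 8.29411672e+01] [-0.81199643  0.12987554 -3.1805919 ] [-0.01473321 -0.01403716 -0.02576271] 10.990444849813292
```

```bash
python3 -c "
from plan import *
plan(595,100,155,86.4,8,1)"
```

```text
dist/row 43.3 deg/row 0.43412872644804734
[[[0.0429, -0.0017, -0.0053], [0.0006, 0.0003, -0.0075], 1], [[0.043, -0.0014, -0.0053], [0.0006, 0.0003, -0.0075], 1], [[0.043, -0.0011, -0.0052], [0.0006, 0.0003, -0.0075], 1], [[0.043, -0.0007, -0.0052], [0.0006, 0.0003, -0.0075], 1], [[0.043, -0.0004, -0.0052], [0.0006, 0.0003, -0.0075], 1], [[0.043, -0.0001, -0.0052], [0.0006, 0.0003, -0.0075], 1], [[0.043, 0.0002, -0.0052], [0.0006, 0.0003, -0.0075], 1], [[0.043, 0.0005, -0.0052], [0.0006, 0.0003, -0.0075], 1]]
```

{"op": "play_rows", "data": {
  "deltas": [
    [[0.042,0.004,-0.01],[0.0006,0.0003,-0.0075],1],
    [[0.042,0.003,-0.01],[0.0006,0.0003,-0.0075],1],
    [[0.042,0,-0.01],[0.0006,0.0003,-0.0075],1],
    [[0.042,-0.002,-0.006],[0.0006,0.0003,-0.0075],1],
    [[0.042,-0.003,-0.003],[0.0006,0.0003,-0.0075],1],
    [[0.042,-0.002,-0.002],[0.0006,0.0003,-0.0075],1],
    [[0.04,-0.001,0],[0.0006,0.0003,-0.0075],1],
    [[0.03,0,0],[0.0006,0.0003,-0.0075],1]
  ]
}}

```text
time: 5.4
tool_pos: [592.0, 85.8, 145.2]
tcp_rot: [-179.3, -0.1, 86.2]
ft_force: [-0.1, -0.0, -2.7]
finger_gap: 10.6
```

{"op": "play_rows", "data": {
  "deltas": [
    [[0,0,0],[0,0,0],1]
  ]
}}

```text
time: 5.52
tool_pos: [591.0, 88.1, 143.6]
tcp_rot: [-179.1, -0.1, 86.4]
ft_force: [-1.0, -0.8, -2.6]
finger_gap: 10.9
```

```bash
python3 - <<'E'
from plan import *
from bench import eyes
import cv2
plan(590,100,155,86.4,2,1)
a,b=eyes.snapshot("side")[:,:,::-1],eyes.snapshot("top")[:,:,::-1]
cv2.imwrite("pics/s3.png",a);cv2.imwrite("pics/t3.png",b)
cv2.imwrite("pics/s3c.png",cv2.resize(a[150:280,250:370],None,fx=4.6,fy=4.6,interpolation=cv2.INTER_CUBIC))
cv2.imwrite("pics/t3c.png",cv2.resize(b[190:310,160:310],None,fx=5,fy=5,interpolation=cv2.INTER_CUBIC))
E
```

```text
dist/row 8.2 deg/row 0.43202293577309736
[[[0.0059, -0.001, -0.0057], [-0.0075, -0.0006, -0.0002], 1], [[0.0059, -0.0009, -0.0057], [-0.0075, -0.0006, -0.0002], 1]]
```

View pics/t3c.png

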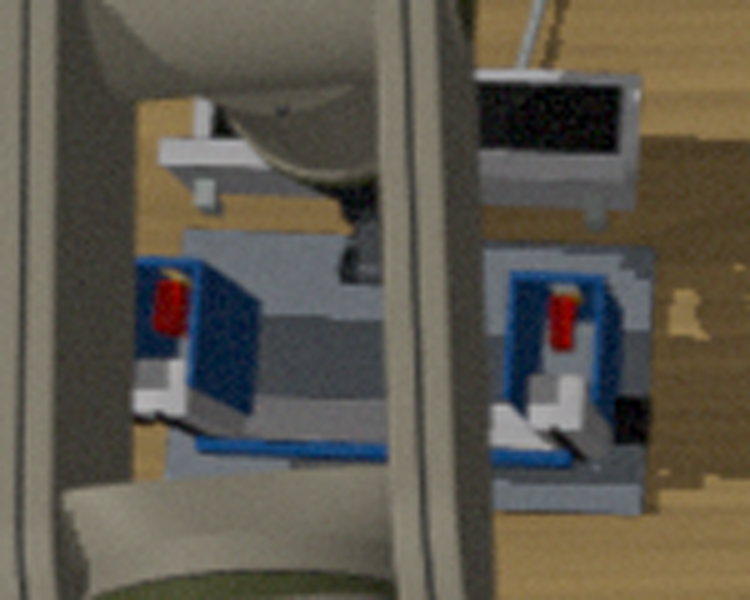

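View pics/s3c.png

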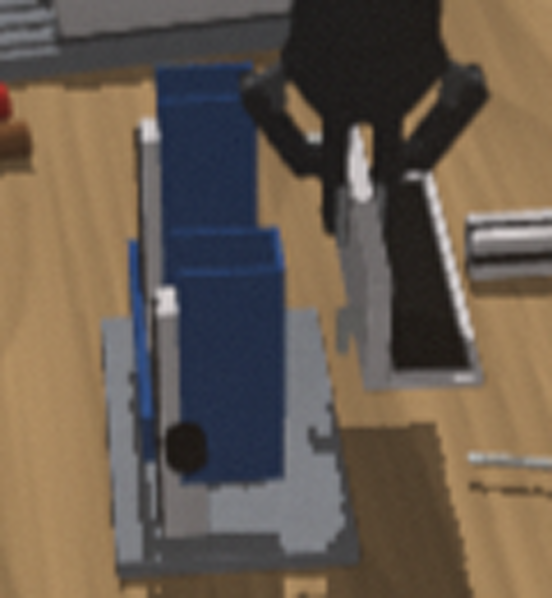

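The left tab's lip is at top crop (207,213) and the right one at (595,230). In the side view the near tab lip is at (340,350) and the bracket hangs level in front of the rack. I'll fit its pose in the hand.

```bash
python3 - <<'E'
from fit import *
T=lambda u,v:("top",(u/5+160,v/5+190));S=lambda u,v:("side",(u/4.6+250,v/4.6+150))
o=[(T(158,165),(6,-100,66)),(T(207,213),(19,-85,16)),(T(595,230),(19,85,16)),(T(636,210),(6,100,0)),(T(640,75),(-56,100,6)),
(S(365,388),(6,100,0)),(S(478,375),(-56,100,6)),(S(430,172),(-56,-100,6)),(S(348,127),(6,-100,66)),(S(344,352),(16,85,16))]
p,e=fit(o,[590,90,176.,115],lambda l,p:(l[0],l[1],l[2]+p[3]));print(p,e)
# rack refit with channel rims (new pixels) + base
k=[(T(510,271),(0,65)),(T(607,275),(0,105)),(T(203,261),(0,-65)),(S(284,268),(0,105)),(S(277,230),(0,65)),(S(257,95),(0,-65)),(S(252,65),(0,-105))]
b=[(T(184,229),(0,-115)),(T(654,247),(0,115)),(T(641,514),(130,115)),(T(166,478),(130,-115)),(S(318,310),(0,-115)),(S(358,555),(0,115)),(S(118,567),(130,115)),(S(102,320),(130,-115))]
obs=[(o,l+('c',)) for o,l in k]+[(o,l+('b',)) for o,l in b]
q,e=fit(obs,[543,106,176.,183,-40],lambda l,p:(l[0],l[1],p[3]) if l[2]=='c' else (l[0]+p[4],l[1],12));print(q,e)
a=np.deg2rad(q[2]);c,s=np.cos(a),np.sin(a);d=p[:2]-q[:2]
print("bracket in rack x,y",c*d[0]+s*d[1],-s*d[0]+c*d[1],"z",p[3],"rimz",q[3])
from bench import r
S_=r.sense();print(S_["tool_pos"],S_["tcp_rot"],S_["time"])
E
```

```text
[589.88525612  92.9748966  176.05428494 109.19975422] [[-0.3, -0.5], [1.3, 0.1], [0.0, 0.1], [-0.6, -0.1], [-0.1, -0.7], [-0.6, 1.0], [1.1, 0.6], [0.5, 0.2], [-4.8, -9.2], [-0.8, -0.2]]
[543.79853792 104.97726213 176.1104457  183.36705628 -40.70431926] [[0.5, -0.1], [-0.0, -0.1], [0.5, -0.9], [-0.3, 0.6], [-0.2, -0.7], [-0.2, 0.7], [-0.4, -0.6], [0.3, -1.2], [0.9, -0.6], [0.6, -0.1], [-0.4, 2.6], [-0.1, -1.4], [0.3, -1.7], [-0.8, -1.5], [-0.3, -1.4]]
bracket in rack x,y -46.794726175579505 8.848501237609963 z 109.19975422307577 rimz 183.3670562830442
[591.01025515  85.92349438 143.67208257] [-1.79125387e+02 -1.66583223e-02  8.62556265e+01] 5.625
```

```bash
cat > avg.py <<'E'
from bench import r,eyes
import numpy as np
def avg(n=8):
    P=[];F=[];Q=[];M=[]
    for i in range(n):
        eyes.snapshot("side");s=r.sense();P.append(s["tool_pos"]);F.append(s["ft_force"]);Q.append(np.mod(s["tcp_rot"],360));M.append(s["wrist_torque"])
    print(round(s["time"],2),"pos",np.mean(P,0).round(2),"sd",np.std(P,0).round(2),"rot",np.mean(Q,0).round(2),np.std(Q,0).round(2),"F",np.mean(F,0).round(2),"M",np.mean(M,0).round(3),"gap",round(s["finger_gap"],1))
if __name__=="__main__": import sys;avg(int((sys.argv+[6])[1]))
E
python3 avg.py 10
```

```text
6.12 pos [591.9   85.05 144.93] sd [0.25 0.23 0.4 ] rot [180.76 359.96  86.15] [0.04 0.01 0.02] F [-0.02 -0.11 -2.93] M [-0.015  0.013 -0.009] gap 11.0
```

{"op": "play_rows", "data": {
  "deltas": [
    [[0.004,0,-0.006],[-0.006,0,0],1],
    [[0.0048,-0.01,-0.005],[-0.006,0,0],1],
    [[0,0,0],[0,0,0],1]
  ]
}}

```text
time: 6.5
tool_pos: [582.2, 95.7, 157.5]
tcp_rot: [180.0, -0.1, 86.2]
ft_force: [-0.4, 0.2, -4.3]
finger_gap: 10.8
```

```bash
python3 avg.py 5; python3 - <<'E'
from bench import eyes
import cv2
b=eyes.snapshot("top")[:,:,::-1]
cv2.imwrite("pics/t4c.png",cv2.resize(b[190:310,160:310],None,fx=5,fy=5,interpolation=cv2.INTER_CUBIC))
E
```

```text
6.75 pos [582.65  95.07 156.95] sd [0.04 0.2  0.3 ] rot [180.   359.95  86.13] [0.03 0.01 0.02] F [ 0.05 -0.04 -3.32] M [-0.022  0.028  0.021] gap 10.9
```

View pics/t4c.png

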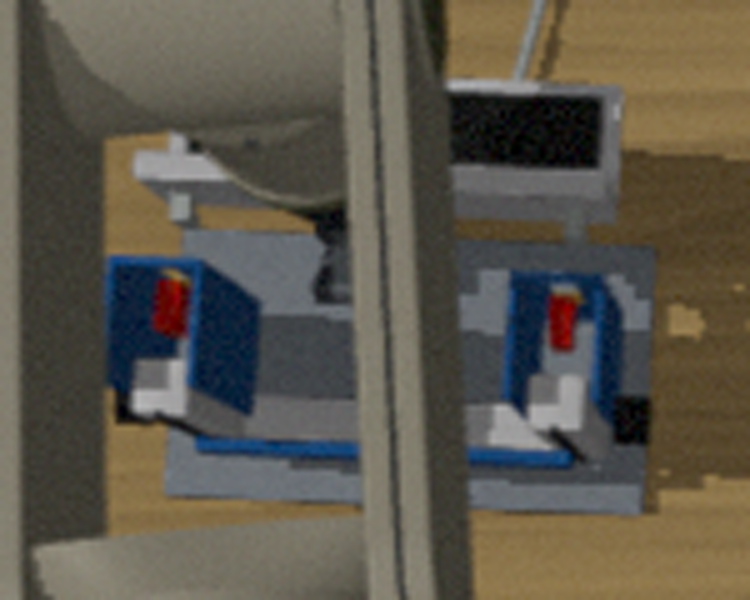

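The left tab is at (181,222), the right tab at (575,240), and the channel rims are at 108–205 and 510–607. I'll fit with z held at the known value.

```bash
python3 - <<'E'
from fit import *
T=lambda u,v:("top",(u/5+160,v/5+190))
o=[(T(135,178),(6,-100,66)),(T(181,222),(19,-85,16)),(T(575,240),(19,85,16)),(T(614,222),(6,100,0)),(T(622,88),(-56,100,6))]
p,e=fit(o,[590,90,176.],lambda l,p:(l[0],l[1],l[2]+121.2));print(p,e)
k=[(T(510,271),(0,65)),(T(607,275),(0,105)),(T(203,261),(0,-65)),(T(108,258),(0,-105))]
q,e=fit(k,[543,106,176.],lambda l,p:(l[0],l[1],183.5));print(q,e)
a=np.deg2rad(q[2]);c,s=np.cos(a),np.sin(a);d=p[:2]-q[:2]
print("bracket in rack x,y",c*d[0]+s*d[1],-s*d[0]+c*d[1])
E
```

```text
[582.44450647 100.78760824 175.81156513] [[-0.8, -0.8], [1.7, 0.6], [0.0, 0.8], [-0.1, 0.1], [-0.2, -0.9]]
[542.59637338 105.82584053 176.74147131] [[0.1, 0.1], [-0.4, -0.1], [0.1, 0.0], [0.2, -0.0]]
bracket in rack x,y -40.07008762833679 2.7650628502428956
```

{"op": "play_rows", "data": {
  "deltas": [
    [[0.0022,0,0],[0,0,-0.006],1],
    [[0,-0.006,0],[0,0,0],1],
    [[0,-0.006,0],[0,0,0],1],
    [[0,0,0],[0,0,0],1]
  ]
}}

```text
time: 7.3
tool_pos: [569.7, 97.7, 155.9]
tcp_rot: [-179.9, -0.0, 86.5]
ft_force: [0.9, 0.8, -3.8]
finger_gap: 11.2
```

```bash
python3 avg.py 4
```

```text
7.5 pos [570.21  97.68 156.02] sd [0.17 0.02 0.06] rot [180.08 359.96  86.45] [0.01 0.   0.  ] F [-0.36 -0.26 -2.71] M [ 0.008 -0.021  0.01 ] gap 10.9
```

{"op": "play_rows", "data": {
  "deltas": [
    [[0,-0.005,0],[0,0,0],1],
    [[0,-0.005,0],[0,0,0],1],
    [[0,0,0],[0,0,0],1]
  ]
}}

```text
time: 7.88
tool_pos: [559.8, 98.3, 156.0]
tcp_rot: [-179.9, -0.0, 86.4]
ft_force: [0.5, -6.0, -2.8]
finger_gap: 11.2
```

```bash
python3 avg.py 4
```

```text
8.07 pos [560.13  98.22 156.13] sd [0.11 0.02 0.02] rot [180.07 359.96  86.44] [0. 0. 0.] F [-0.4   1.52 -3.1 ] M [ 0.908 -0.004 -0.006] gap 10.9
```

```bash
python3 - <<'E'
from bench import r,eyes
import cv2
for i in range(4):
    a=eyes.snapshot("side" if i<3 else "top");s=r.sense();print(s["ft_force"].round(1),s["wrist_torque"].round(2),s["tool_pos"].round(1))
    if i==2:cv2.imwrite("pics/s5.png",cv2.resize(a[160:280,265:365,::-1],None,fx=5,fy=5,interpolation=cv2.INTER_CUBIC))
cv2.imwrite("pics/t5.png",cv2.resize(a[190:310,160:310,::-1],None,fx=5,fy=5,interpolation=cv2.INTER_CUBIC))
E
```

```text
[-0.4 -0.7 -3.4] [-1.54  0.11  0.11] [560.3  98.2 156.1]
[-0.2 -6.7 -3.1] [-3.09  0.2  -0.03] [560.3  98.2 156.1]
[ 0.2 -4.9 -1.6] [-1.24  0.18 -0.19] [560.3  98.2 156.1]
[-0.3  3.4 -1.7] [ 2.06 -0.05 -0.1 ] [560.3  98.2 156.1]
```

View pics/s5.png

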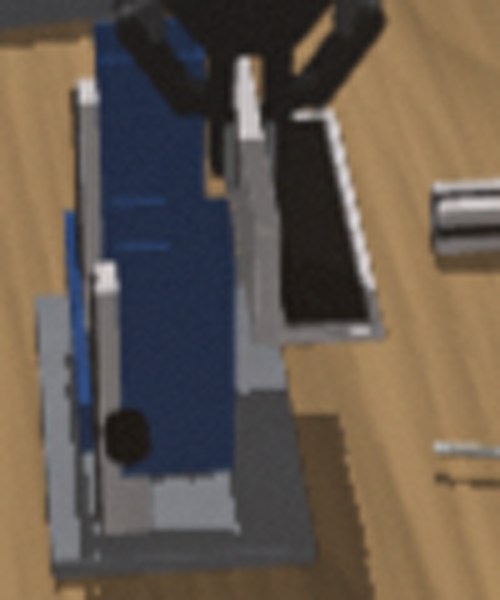

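```bash
python3 - <<'E'
from bench import r,eyes
for i in range(10):
    a=eyes.snapshot("side");s=r.sense();print(s["time"].__round__(2),s["ft_force"].round(1),s["wrist_torque"].round(2),s["tcp_rot"].round(2))
E
```

```text
8.32 [ 0.4  6.5 -4.3] [ 2.96 -0.15  0.09] [-1.7993e+02 -4.0000e-02  8.6440e+01]
8.38 [-0.   4.1 -5.1] [ 0.75 -0.15  0.16] [-1.7992e+02 -4.0000e-02  8.6440e+01]
8.43 [-0.9 -4.  -3.7] [-2.45  0.12  0.09] [-1.7992e+02 -4.0000e-02  8.6440e+01]
8.47 [-0.7 -7.1 -1.6] [-2.82  0.19 -0.08] [-1.7992e+02 -4.0000e-02  8.6440e+01]
8.53 [-0.4 -3.  -2.6] [-0.19  0.11 -0.15] [-1.7992e+02 -3.0000e-02  8.6440e+01]
8.57 [ 0.7  4.7 -2.9] [ 2.7  -0.14 -0.07] [-1.7992e+02 -4.0000e-02  8.6440e+01]
8.62 [ 1.   7.3 -4.2] [ 2.56 -0.19  0.15] [-1.7992e+02 -4.0000e-02  8.6440e+01]
8.68 [-0.4  1.8 -4.3] [-0.39  0.01  0.1 ] [-1.7993e+02 -5.0000e-02  8.6440e+01]
8.72 [-0.6 -5.8 -3.1] [-2.98  0.14 -0.02] [-1.7993e+02 -4.0000e-02  8.6430e+01]
8.78 [-0.1 -6.3 -0.9] [-2.25  0.16 -0.1 ] [-1.7993e+02 -4.0000e-02  8.6440e+01]
```

View pics/t5.png

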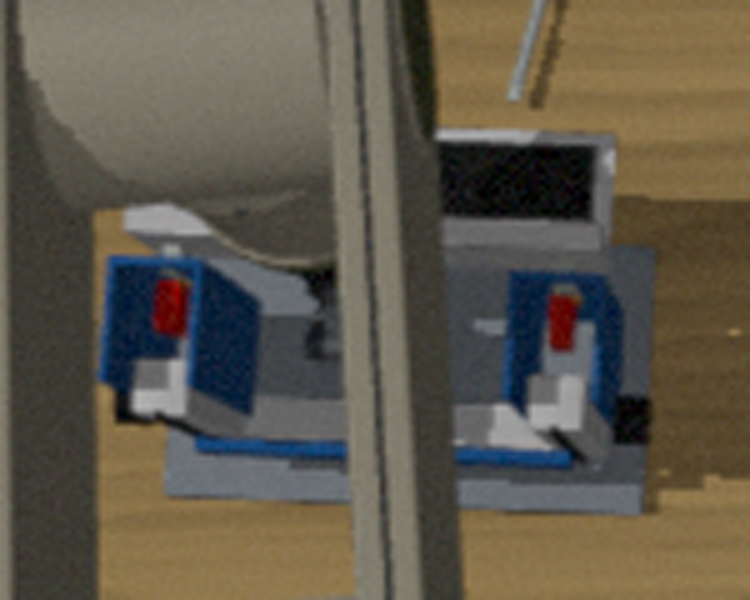

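{"op": "play_rows", "data": {
  "deltas": [
    [[0,-0.004,0],[0,0,0],1],
    [[0,-0.004,0],[0,0,0],1],
    [[0,0,0],[0,0,0],1]
  ],
  "force": 70
}}

```text
time: 9.15
tool_pos: [554.0, 98.6, 157.1]
tcp_rot: [179.8, -0.1, 86.4]
ft_force: [3.9, -6.4, -2.7]
finger_gap: 11.1
```

```bash
python3 - <<'E'
from bench import r,eyes
for i in range(5):
    a=eyes.snapshot("side");s=r.sense();print(s["time"].__round__(2),s["ft_force"].round(1),s["wrist_torque"].round(2),s["tool_pos"].round(1),s["tcp_rot"].round(2))
E
```

```text
9.2 [ 3.9 -6.2 -2.2] [-2.18 -0.49 -0.07] [554.2  98.6 157.3] [ 1.7975e+02 -6.0000e-02  8.6420e+01]
9.25 [ 3.7 -2.5 -2.7] [-0.06 -0.75  0.  ] [554.2  98.6 157.2] [ 1.7976e+02 -6.0000e-02  8.6420e+01]
9.3 [ 4.9  3.4 -3.2] [ 2.16 -0.89  0.  ] [554.2  98.6 157.2] [ 1.7977e+02 -6.0000e-02  8.6420e+01]
9.35 [ 4.6  5.3 -3.3] [ 3.09 -0.98  0.  ] [554.1  98.6 157.2] [ 1.7978e+02 -6.0000e-02  8.6420e+01]
9.4 [ 4.2  5.9 -4.9] [ 2.53 -0.98  0.01] [554.   98.6 157.1] [ 1.7979e+02 -6.0000e-02  8.6420e+01]
```

Fx is about +4 N with no yaw moment, so both tabs are pushing the catches evenly. I'll go on in.

{"op": "play_rows", "data": {
  "deltas": [
    [[0,-0.003,0],[0,0,0],1],
    [[0,-0.002,0],[0,0,0],1],
    [[0,0,0],[0,0,0],1]
  ]
}}

```text
time: 9.78
tool_pos: [552.3, 98.7, 159.0]
tcp_rot: [179.3, -0.1, 86.4]
ft_force: [4.6, 2.0, -2.7]
finger_gap: 10.8
```

```bash
cat > f.py <<'E'
from bench import r,eyes
import sys
for i in range(int(sys.argv[1])):
    a=eyes.snapshot("side");s=r.sense();print(s["time"].__round__(2),s["ft_force"].round(1),s["wrist_torque"].round(2),s["tool_pos"].round(1),s["tcp_rot"].round(2))
E
python3 f.py 4
```

```text
9.82 [ 4.6  5.2 -2.8] [ 2.94 -1.02  0.05] [552.4  98.7 159.1] [ 1.7931e+02 -1.0000e-01  8.6390e+01]
9.88 [ 5.7  6.7 -5.3] [ 2.92 -1.11 -0.03] [552.3  98.7 159. ] [ 1.7933e+02 -1.0000e-01  8.6390e+01]
9.93 [ 5.7  5.  -5.9] [ 1.81 -1.05 -0.04] [552.2  98.7 158.9] [ 1.7935e+02 -1.0000e-01  8.6390e+01]
9.97 [ 5.   3.1 -5.5] [ 0.16 -0.87 -0.06] [552.1  98.7 158.8] [ 1.7936e+02 -1.0000e-01  8.6390e+01]
```

{"op": "play_rows", "data": {
  "deltas": [
    [[0,-0.004,0.001],[0.008,0,0],1],
    [[0,-0.004,0.001],[0.006,0,0],1],
    [[0,-0.002,0.001],[0.004,0,0],1]
  ]
}}

```text
time: 10.35
tool_pos: [551.7, 98.7, 159.0]
tcp_rot: [179.1, -0.2, 86.3]
ft_force: [6.0, 0.1, -1.3]
finger_gap: 10.8
```

```bash
python3 f.py 4
```

```text
10.4 [12.2  0.4 -7. ] [-0.18 -1.82  0.04] [551.6  98.7 159. ] [179.11  -0.19  86.34]
10.45 [11.9 -0.3 -4.7] [-0.17 -1.77  0.03] [551.6  98.7 158.9] [179.11  -0.19  86.34]
10.5 [11. -1. -5.] [-0.17 -1.69  0.06] [551.6  98.8 158.9] [179.11  -0.19  86.34]
10.55 [11.3 -1.  -4.8] [-0.17 -1.74  0.09] [551.6  98.7 159. ] [179.1   -0.19  86.34]
```

{"op": "play_rows", "data": {
  "deltas": [
    [[0,0.002,0],[0.008,0,0],1],
    [[0,0,0.001],[0.008,0,0],1],
    [[0,0,0.004],[0,0,0],1]
  ]
}}

```text
time: 10.92
tool_pos: [555.1, 98.5, 154.9]
tcp_rot: [179.9, -0.2, 86.3]
ft_force: [3.5, 2.8, -1.6]
finger_gap: 11.0
```

```bash
python3 f.py 4
```

```text
10.97 [ 4.   5.2 -4.7] [ 3.   -0.87 -0.04] [554.7  98.5 154.1] [179.91  -0.19  86.33]
11.03 [ 3.8  6.7 -5.4] [ 2.85 -0.91 -0.  ] [554.5  98.5 154.1] [179.94  -0.19  86.33]
11.07 [ 4.1  4.4 -4.8] [ 1.72 -0.87 -0.02] [554.5  98.5 154.2] [179.93  -0.19  86.34]
11.12 [ 4.5  2.4 -5.5] [ 0.11 -0.79 -0.05] [554.6  98.5 154.3] [179.92  -0.19  86.33]
```

{"op": "play_rows", "data": {
  "deltas": [
    [[0,-0.0035,0],[0,0,0],1],
    [[0,-0.001,0.006],[0.002,0,0],1],
    [[0,-0.001,0.006],[0.002,0,0],1]
  ]
}}

```text
time: 11.5
tool_pos: [551.8, 99.7, 144.4]
tcp_rot: [179.8, -0.3, 86.3]
ft_force: [6.8, -1.3, -2.7]
finger_gap: 11.1
```

```bash
python3 f.py 4
```

```text
11.55 [ 9.1  2.4 -5. ] [ 1.68 -1.68  0.23] [551.4  99.6 143.6] [179.82  -0.29  86.34]
11.6 [ 8.2 -4.3 -5.3] [-2.19 -1.01  0.2 ] [551.5  99.6 143.8] [179.81  -0.28  86.35]
11.65 [ 8.3  6.8 -5.6] [ 2.41 -1.43  0.19] [551.6  99.6 144. ] [179.8   -0.29  86.34]
11.7 [ 4.8  1.8 -6. ] [ 0.57 -0.87  0.31] [551.6  99.6 144.1] [179.8   -0.29  86.35]
```

{"op": "play_rows", "data": {
  "deltas": [
    [[-0.0007,0,0.005],[0.002,0.002,0],1],
    [[0,-0.0005,0.005],[0.002,0.002,0],1]
  ]
}}

```text
time: 11.95
tool_pos: [552.8, 100.3, 135.6]
tcp_rot: [179.8, -0.7, 86.4]
ft_force: [5.6, -0.9, -1.2]
finger_gap: 10.9
```

```bash
python3 f.py 4
```

```text
12.0 [ 3.5  2.4 -2.8] [-0.02 -0.8  -0.12] [552.4 100.4 134.8] [179.85  -0.69  86.36]
12.05 [ 6.1  2.4 -6.2] [ 0.26 -1.   -0.2 ] [552.3 100.3 134.9] [179.87  -0.67  86.35]
12.1 [ 6.1  2.9 -6.6] [ 0.22 -1.05 -0.26] [552.3 100.3 134.9] [179.87  -0.67  86.35]
12.15 [ 6.7  2.2 -5.6] [ 0.2  -0.99 -0.21] [552.3 100.3 134.9] [179.87  -0.67  86.35]
```

{"op": "play_rows", "data": {
  "deltas": [
    [[-0.001,0,0.003],[0.001,-0.006,0],1],
    [[-0.0005,-0.0005,0.003],[0.001,-0.006,0],1]
  ]
}}

```text
time: 12.4
tool_pos: [553.3, 100.2, 131.0]
tcp_rot: [179.8, -0.1, 86.4]
ft_force: [4.0, 1.3, -0.2]
finger_gap: 10.5
```

```bash
python3 f.py 3
```

```text
12.45 [5.4 1.8 0.2] [ 0.3  -0.81 -0.08] [553.2 100.2 130.5] [ 1.7978e+02 -1.0000e-01  8.6360e+01]
12.5 [ 5.8  2.5 -1.5] [ 0.34 -0.86 -0.14] [553.1 100.2 130.5] [ 1.7978e+02 -1.1000e-01  8.6360e+01]
12.55 [ 5.   1.7 -1.4] [ 0.39 -0.86 -0.09] [553.1 100.2 130.5] [ 1.7979e+02 -1.2000e-01  8.6360e+01]
```

{"op": "play_rows", "data": {
  "deltas": [
    [[-0.0005,0,0.003],[0.001,-0.001,0],1],
    [[0,0,0.002],[0.001,-0.001,0],1]
  ]
}}

```text
time: 12.8
tool_pos: [553.7, 100.2, 126.7]
tcp_rot: [179.8, -0.0, 86.4]
ft_force: [1.2, 0.2, 2.0]
finger_gap: 10.8
```

```bash
python3 f.py 3
```

```text
12.85 [3.4 1.6 1.3] [ 0.22 -0.47 -0.15] [553.6 100.2 126.3] [ 1.7984e+02 -4.0000e-02  8.6360e+01]
12.9 [3.4 1.7 1. ] [ 0.19 -0.48 -0.19] [553.6 100.2 126.4] [ 1.7984e+02 -5.0000e-02  8.6360e+01]
12.95 [2.9 1.6 1. ] [ 0.22 -0.41 -0.21] [553.6 100.2 126.4] [ 1.7984e+02 -5.0000e-02  8.6360e+01]
```

{"op": "play_rows", "data": {
  "deltas": [
    [[0,0,0.003],[0.001,0,0],1],
    [[0,0,0.002],[0.001,0,0],1]
  ]
}}

```text
time: 13.2
tool_pos: [553.8, 100.2, 123.0]
tcp_rot: [179.9, -0.1, 86.3]
ft_force: [-2.4, 1.4, 10.7]
finger_gap: 11.0
```

```bash
python3 f.py 3
```

```text
13.25 [-0.9  1.8  9.1] [ 0.13  0.37 -0.22] [553.8 100.2 122.9] [ 1.7993e+02 -6.0000e-02  8.6350e+01]
13.3 [-1.9  0.9  8.2] [ 0.1   0.28 -0.23] [553.8 100.2 122.9] [ 1.7993e+02 -5.0000e-02  8.6350e+01]
13.35 [0.1 0.8 8.4] [ 0.1   0.38 -0.23] [553.8 100.2 122.9] [ 1.7993e+02 -5.0000e-02  8.6350e+01]
```

Fx has dropped to about 0 and Fz has risen, so the seats are compressing and the catches may be snapping. I'll press a little further.

{"op": "play_rows", "data": {
  "deltas": [
    [[0,0,0.003],[0.001,0,0],1],
    [[0,0,0.003],[0.001,0,0],1]
  ]
}}

```text
time: 13.6
tool_pos: [554.0, 100.3, 120.4]
tcp_rot: [-180.0, -0.1, 86.3]
ft_force: [-9.8, 1.1, 28.0]
finger_gap: 10.7
```

```bash
python3 f.py 3
```

```text
13.65 [-6.8  1.4 19. ] [-0.06  1.56 -0.2 ] [553.9 100.3 120.5] [-1.7998e+02 -5.0000e-02  8.6350e+01]
13.7 [-7.1  1.  19.3] [-0.11  1.58 -0.23] [553.9 100.3 120.5] [-1.7999e+02 -6.0000e-02  8.6350e+01]
13.75 [-7.6  0.7 20.6] [-0.1   1.55 -0.29] [553.9 100.3 120.5] [-1.7999e+02 -6.0000e-02  8.6350e+01]
```

Fz reached about 20 N steady (28 N peak), which is the hard stop. I'll tug gently upward to test the lock.

{"op": "play_rows", "data": {
  "deltas": [
    [[0,0,-0.003],[0,0,0],1],
    [[0,0,-0.002],[0,0,0],1]
  ]
}}

```text
time: 14.0
tool_pos: [553.2, 100.3, 123.7]
tcp_rot: [-179.9, -0.0, 86.4]
ft_force: [12.6, 4.8, -20.9]
finger_gap: 11.0
```

```bash
python3 f.py 2
```

```text
14.05 [  9.5   3.8 -12.2] [-0.04 -1.75 -0.01] [553.1 100.3 123.6] [-1.799e+02 -4.000e-02  8.636e+01]
14.1 [  9.    4.4 -11.9] [ 0.01 -1.76 -0.04] [553.2 100.3 123.6] [-1.799e+02 -4.000e-02  8.637e+01]
```

{"op": "play_rows", "data": {
  "deltas": [
    [[0,0,-0.0025],[0,0,0],1]
  ]
}}

```text
time: 14.22
tool_pos: [553.0, 100.3, 123.6]
tcp_rot: [-179.9, -0.0, 86.4]
ft_force: [12.6, 3.8, -18.4]
finger_gap: 10.9
```

```bash
python3 f.py 2
```

```text
14.28 [ 12.    3.8 -14.7] [ 0.05 -2.11 -0.01] [552.9 100.3 123.6] [-1.7986e+02 -3.0000e-02  8.6380e+01]
14.32 [ 11.4   3.7 -15.9] [-0.02 -2.14  0.  ] [552.9 100.3 123.6] [-1.7986e+02 -3.0000e-02  8.6380e+01]
```

The bracket resists the tug at a constant z (123.6, -16 N, Mx about 0), so both sides are latched. I'll relax and release.

{"op": "play_rows", "data": {
  "deltas": [
    [[0,0.001,0.002],[0,0,0],1],
    [[0,0,0],[0,0,0],0.6],
    [[0,0,0],[0,0,0],0.5],
    [[0,0,0],[0,0,0],0.5],
    [[0,0,0],[0,0,0],0.5]
  ]
}}

```text
time: 14.95
tool_pos: [551.1, 99.5, 119.3]
tcp_rot: [-179.5, 0.1, 86.4]
ft_force: [0.0, 0.1, 0.0]
finger_gap: 42.6
```

```bash
python3 f.py 2; python3 avg.py 1
```

```text
15.0 [ 0.3  0.1 -0. ] [-0.01 -0.03  0.02] [551.2  99.5 119.3] [-1.7946e+02  8.0000e-02  8.6410e+01]
15.05 [ 0.3 -0.1 -0.5] [ 0.02 -0.03 -0.05] [551.3  99.5 119.4] [-1.7948e+02  8.0000e-02  8.6410e+01]
15.1 pos [551.33  99.56 119.48] sd [0. 0. 0.] rot [1.8051e+02 8.0000e-02 8.6420e+01] [0. 0. 0.] F [-0.52 -0.7   0.14] M [-0.067 -0.068 -0.067] gap 42.8
```

{"op": "play_rows", "data": {
  "deltas": [
    [[0,0,-0.01],[0,0,0],0.5],
    [[0,0,-0.02],[0,0,0],0.5],
    [[0,0,-0.03],[0,0,0],0.5],
    [[0,0,-0.04],[0,0,0],0.5],
    [[0,0,-0.04],[0,0,0],0.5],
    [[-0.04,0,-0.03],[0,0,0],0.5],
    [[-0.06,0,0],[0,0,0],0.5],
    [[-0.06,0,0],[0,0,0],0.5]
  ]
}}

```text
time: 16.1
tool_pos: [543.6, -60.1, 302.0]
tcp_rot: [-179.8, 0.1, 86.9]
ft_force: [0.9, 0.2, 0.1]
finger_gap: 42.9
```

{"op": "play_rows", "data": {
  "deltas": [
    [[-0.06,0,0],[0,0,0],0.5],
    [[-0.06,0,0],[0,0,0],0.5],
    [[-0.03,0,0],[0,0,0],0.5],
    [[0,0,0],[0,0,0],0.5]
  ]
}}

```text
time: 16.6
tool_pos: [534.1, -218.8, 307.0]
tcp_rot: [179.9, 0.2, 86.6]
ft_force: [-0.2, -0.3, 0.4]
finger_gap: 42.9
```

```bash
python3 f.py 2; python3 - <<'E'
from bench import eyes
import cv2,numpy as np
a=eyes.snapshot("side")[155:285,260:360,::-1];b=eyes.snapshot("top")[200:310,170:310,::-1]
f=lambda x,k:cv2.resize(x,None,fx=k,fy=k,interpolation=cv2.INTER_CUBIC)
A=f(a,3.4);B=f(b,3.2);h=max(len(A),len(B))
P=lambda x:cv2.copyMakeBorder(x,0,h-len(x),0,0,cv2.BORDER_CONSTANT)
cv2.imwrite("pics/end.png",np.hstack([P(A),P(B)]))
E
```

```text
16.65 [-0.  -0.7  0. ] [0.04 0.04 0.04] [ 534.3 -217.7  307.1] [179.84   0.23  86.64]
16.7 [ 0.   0.6 -0.3] [ 0.06 -0.03  0.  ] [ 534.6 -216.6  307. ] [179.84   0.21  86.73]
```

View pics/end.png

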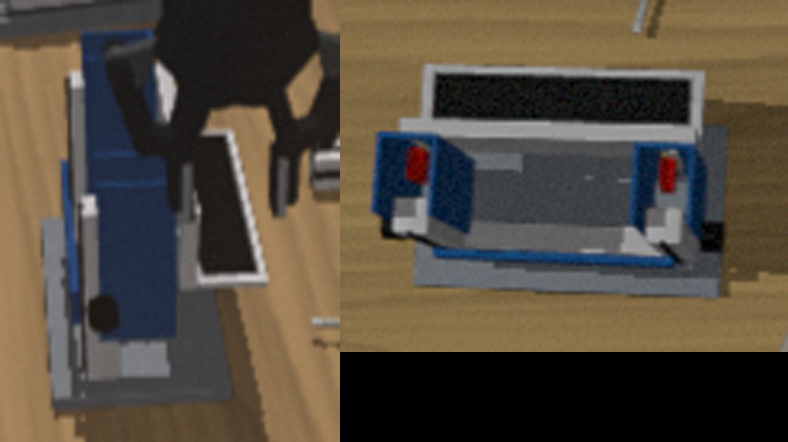

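The bracket sits level and flush on the rack. Both red catches, at (418,163) and (668,172), are forward, within about 0.5 px of their free position (pushed back would be about 3 px). I'll hand in.

```bash
python3 -c "
from bench import r
print(r.hand_in())"
```

```text
the job is handed in; nothing more can be done
None
```

The large aluminium bracket is hooked into both rack slots, pressed home, latched and released. I handed the job in at about 16.8 s of the 42 s allowed.

**Pressing home:** I lowered it in small steps until it met the hard stop. The downward force was about 20 N steady, with a brief 28 N reading at the end of one step. That is a little over the 25 N you gave as a stopping point, but under 40 N.

**Lock check:** A gentle upward pull read about 16 N with no further rise and almost no sideways moment, so both sides appear latched. In the last pictures the bracket is level and both red catches are forward, within about 0.5 pixel of their free position. I could only judge the catches and seats from images and force, not read them directly.

**Other observations:**
- **Vibration:** The wrist force readings swung by up to about ±7 N sideways during most of the insertion, until just before the seats. I did not find the cause.
- **Position fits:** My camera estimates of where the bracket sat in the gripper disagreed by up to about 5 mm. I worked from its position relative to the rack and felt for contact.
- **Bystanders:** The moves kept clear of the oil bottle, screwdriver and profile offcut, and I felt no contact with them. I did not check their positions again at the end.

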